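# Hang the blue milling cutter in its storage fork

## Robot

A 6-joint arm with a two-finger parallel gripper is mounted at the origin on the work surface. World frame = base frame: x ahead of the robot, y to its left, z up, the work surface at z = 0. Lengths are in mm, angles in rad, forces in N, time in s.
With the tool pointing down it reaches from about 350 to 800 mm from the base axis. Payload 7.3 kg.
Tool frame: the origin (TCP) lies between the finger pads; the fingertips stand 11 mm ahead of it and the grasp point (between the pads) lies 8 mm behind it (robot.tip_extent is the distance from the TCP to the fingertips, in mm); z points along the fingers, x is the direction in which the jaws open and shut, and the axes are right-handed (so a half turn about z gives the same grasp; the last joint's range is limited). The gripper opens to 85 mm and grips with 20 to 120 N. Pads are 22 mm wide; open, the fingers measure 114 mm over their backs; the gripper's body (76 mm by 85 mm) begins 54 mm behind the grasp point. The pads swing forward as they close: fully open they stand 13 mm farther back than shut.
Start: joints at [-1.321, 0.342, 1.524, -0, 1.275, -0.146], TCP at [202.436, -484.423, 218.822] pointing down, gripper open.
Joint ranges: [-2.53, 2.53], [-0.77, 2.02], [0.04, 2.7], [-1, 4.14], [0.28, 2.66], [-3.11, 3.11]. Speed limits (rad/s): [2.57, 2.57, 3.14, 3.14, 3.14, 3.14].

## Interface

Orientations are given as [roll, pitch, yaw] about the fixed x, y, z axes, in that order (R = Rz(yaw) Ry(pitch) Rx(roll)).
In Python, from station import robot, imaging gives the robot as it stands. The module is installed in compiled form; this text tells all that it offers.
- The arm moves only by the shell command python3 -m handwheel 'ROWS' [FORCE]. ROWS is JSON, a list of rows, each an object with "offset": the shift along the tool's x, y, z in cm, a list of three; "roll": the turn about the tool's z in rad; "hand": the opening in per cent of the stroke, from 0 (shut) to 100 (fully open). A call has 1 to 10 rows; each row shifts and turns the pose as measured when the row begins, along the tool's axes as they then stand; what a row does not reach is not made up. A row lasts 1/12 s, in which the tool goes at most 41.7 mm and 7.16 degrees, less where a joint would pass 70% of its speed; a pose out of reach is approached as far as the arm can. A call is refused whole if a number of a shift passes 4.17 or a number of a turn 0.125, either way. A call with a gripper value outside its range is refused whole. The fingers move at their own pace and stop on an object; FORCE is the grip in N (left out, the last holds). Time passes only in rows, so rows that do not move let the fingers close. It gives the time, the measured TCP pose, the force and the opening at its end, in the units of the state.
- robot.get_obs(): the state, without advancing time (a new reading comes with each control period).
- imaging.read_camera(name): name is "scene" or "top" or "wrist"; returns a dict with "pixels" (400x640x3 uint8, red, green, blue), "fx", "fy", "cx", "cy" (pixels), "pose" (4x4, takes a point from camera to world coordinates). Camera axes: x right, y down, z forward; pixel columns grow to the right and rows downward; lengths in mm; the calibration is good to about 2 mm. A picture is of the moment at which its call begins. There is no depth.
- robot.finish_job(): hands the job in, once; it reports no verdict.
The state is a dict: "t": time; "joints": joint angles; "joint_velocities": joint speeds; "joint_efforts": joint torques, N m; "tool_pos": TCP position; "eef_rot": TCP orientation; "ft_force": force on the tool from outside, world axes, zero at the start; "wrist_torque": the same for the moment, N m; "width": finger opening in mm.
Only numpy, scipy, OpenCV 4.12 (cv2) and the standard library are available. Lean on these libraries where they do the work, as an engineer would, in place of code of your own. Each camera call takes 0.05 s, during which the arm holds its last target.

## Task

Hang the milling cutter with the blue collar in the blue storage fork: bring its thin neck in through the fork's open front, slide it fully home to the closed end of the slot, and leave it hanging upright by its collar. Leave the cutter with the yellow collar standing where it is.

Things in the scene. Friction and masses are not known exactly. Their poses are not given: they have to be found in the camera images.
- holder_blue: Milling cutter with holder, standing on the bench, round about z (up), about 0.55 kg. Origin: centre of its underside. From the bottom: dark cutter head, diameter 60 mm, 0 to 32 mm high; thin neck, diameter 20, 32 to 78; blue collar, diameter 70, 78 to 88; bare aluminium shank, diameter 32, 88 to 145 (top), where it is gripped.
- fork_blue: Fixed blue fork, 120 (x) by 110 (y) by 115 mm high. Origin: centre of its underside; x runs from its open front (facing the robot) to its back, z up. Top plate 8 mm thick, upper face 115 mm up; its slot, 40 mm wide on y = 0, is open at the front edge x = -60 and ends at x = +20. Below: base plate 8 mm thick, back wall x = 48 to 60. Only the neck fits the slot.
- blue_home (a point): Point in the blue fork, 37 mm above the bench, at x = +10 mm, y = 0 in the fork's axes: where the centre of the cutter's underside is when it hangs fully home, its collar resting on the plate and its neck touching the slot's closed end. Axes as the fork's.
- holder_yellow: The same cutter with a yellow collar, standing loose on the bench, to be left alone. Origin: centre of its underside, z up. An empty yellow fork like the blue one and a grey fork holding a grey-collared cutter also stand there and are not used.
There are look-alikes about, which are no part of the job. There is more than one size of the fork_blue; the one meant has the size given above. Leave any turquoise look-alike of the holder_blue alone.

How it is judged:
By the outcome, as a careful person would: the job done as asked, in the order asked, and still so for the second after the job is handed in, with the robot touching nothing.
It also fails if it takes over 40 s, if anything falls off the work surface, if the arm or the gripper's body presses on something with over 40 N, if the wrist force passes 120 N, or if a joint passes its speed limit or range.

## Working session

There is one attempt and no reset: what is moved stays moved. The work goes in short steps, Python scripts to look and compute and a shell command to move; the robot and the scene stay as the last step left them, time stands still between calls to the robot, and variables do not carry over. Pictures are saved under pics/ and viewed, and the job is handed in when it is done.

```bash
mkdir -p pics; cat > h.py <<'E'
import cv2, numpy as np
from station import robot, imaging
def ray(c,u,v):
    d=np.array([(u-c['cx'])/c['fx'],(v-c['cy'])/c['fy'],1.]); P=np.array(c['pose']); return P[:3,3],P[:3,:3]@d
def onz(c,u,v,z):
    o,d=ray(c,u,v); return o+d*(z-o[2])/d[2]
def proj(c,p):
    P=np.linalg.inv(np.array(c['pose'])); q=P[:3,:3]@np.array(p,float)+P[:3,3]; return c['fx']*q[0]/q[2]+c['cx'],c['fy']*q[1]/q[2]+c['cy']
def save(c,n): cv2.imwrite('pics/'+n,c['pixels'][:,:,::-1])
E
python3 - <<'E'
from h import *
for n in ('scene','top','wrist'):
    c=imaging.read_camera(n); save(c,n+'1.png'); print(n,c['fx'],c['cx'],c['cy'],np.round(c['pose'],3).tolist())
o=robot.get_obs(); print(o['t'],o['tool_pos'],o['eef_rot'],o['width'])
E
```

```text
scene 394.74793532812515 317.6783234682509 194.9839879025451 [[-0.59, 0.608, -0.532, 941.641], [0.808, 0.452, -0.379, 225.691], [0.01, -0.653, -0.757, 668.2], [0.0, 0.0, 0.0, 1.0]]
top 486.3343523990355 315.84180670333654 204.11602869359683 [[-0.03, -0.991, 0.127, 397.766], [-1.0, 0.03, 0.001, -80.457], [-0.004, -0.127, -0.992, 1134.678], [0.0, 0.0, 0.0, 1.0]]
wrist 306.5069766854074 317.1828926329461 200.0095893784252 [[0.386, -0.874, -0.295, 276.275], [-0.923, -0.366, -0.122, -452.253], [-0.001, 0.319, -0.948, 372.937], [0.0, 0.0, 0.0, 1.0]]
0.15 [ 202.3430932  -484.10904121  218.30251   ] [-3.14144426e+00  1.12280665e-03 -1.17500437e+00] 85.2842612968546
```

View pics/scene1.png

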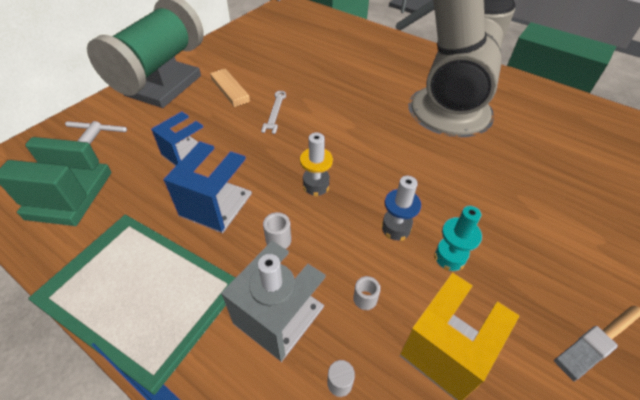

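View pics/top1.png

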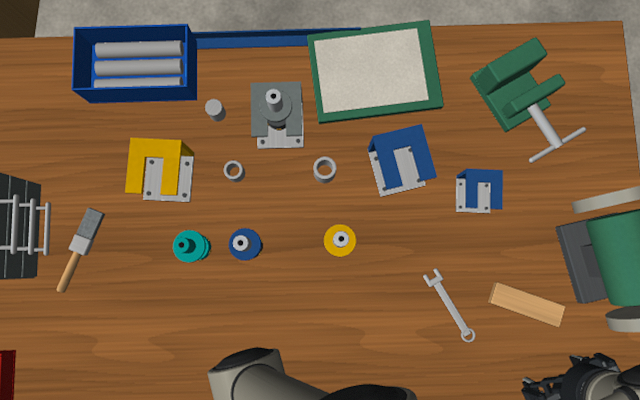

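The top view shows two blue forks: a large one at (403,160) and a small one at (480,190). The cutters are blue at (244,243), turquoise at (190,246) and yellow at (340,240). Next I measure sizes and check them in an enlarged crop.

```bash
python3 - <<'E'
from h import *
c=imaging.read_camera('top'); im=c['pixels']; hsv=cv2.cvtColor(im,cv2.COLOR_RGB2HSV)
m=((hsv[:,:,0]>103)&(hsv[:,:,0]<125)&(hsv[:,:,1]>120)).astype(np.uint8)
n,l,s,ce=cv2.connectedComponentsWithStats(m)
for i in range(1,n):
    if s[i,4]<150: continue
    print(i,s[i],ce[i].round(1),[(k,onz(c,*ce[i],k)[:2].round(1)) for k in (88,115)])
    cs,_=cv2.findContours((l==i).astype(np.uint8),0,2)
    k=max(cs,key=cv2.contourArea); h=cv2.convexHull(k)
    if s[i,4]<900 or 1:
        e=cv2.minEnclosingCircle(k); print(' circ',e,onz(c,*e[0],88).round(1),'diam',e[1]*2*1050/c['fx'])
    a=cv2.approxPolyDP(k,2.5,True)[:,0]
    print(' poly',[(p.tolist(),onz(c,*p,115)[:2].round(0).tolist()) for p in a])
a=cv2.resize(im[115:265,170:310],None,fx=2.8,fy=2.8,interpolation=2); b=cv2.resize(im[115:265,365:505],None,fx=2.8,fy=2.8,interpolation=2)
cv2.imwrite('pics/crop1.png',np.hstack([a,b])[:,:,::-1])
E
```

```text
1 [  72   24  289   79 7689] [164.6  56.5] [(88, array([878.9, 252.1])), (115, array([866.5, 243.5]))]
 circ ((216.0, 58.5), 147.1947021484375) [870.4 135.8  88. ] diam 635.5892257804073
 poly [([72, 89], [798.0, 445.0]), ([90, 102], [768.0, 405.0]), ([196, 99], [767.0, 174.0]), ([197, 48], [884.0, 172.0]), ([307, 45], [883.0, -71.0]), ([307, 33], [911.0, -72.0]), ([360, 28], [919.0, -189.0]), ([191, 32], [922.0, 186.0]), ([187, 24], [941.0, 194.0]), ([74, 27], [942.0, 446.0])]
2 [ 368  125   68   64 2158] [402.3 153.4] [(88, array([ 638.7, -273. ])), (115, array([ 632.5, -268.1]))]
 circ ((403.6371765136719, 156.56236267089844), 36.897911071777344) [ 631.6 -275.6   88. ] diam 159.32580717052818
 poly [([421, 125], [694.0, -312.0]), ([373, 136], [673.0, -207.0]), ([368, 149], [644.0, -195.0]), ([377, 151], [639.0, -214.0]), ([386, 188], [559.0, -230.0]), ([401, 185], [564.0, -262.0]), ([392, 150], [641.0, -246.0]), ([406, 145], [651.0, -277.0]), ([411, 146], [648.0, -288.0]), ([420, 180], [574.0, -303.0]), ([435, 176], [581.0, -335.0])]
3 [ 457  169   45   40 1072] [482.5 185.7] [(88
[... 216 characters left out ...]
), ([466, 206], [515.0, -396.0]), ([476, 207], [512.0, -417.0]), ([477, 182], [566.0, -423.0]), ([490, 181], [567.0, -451.0]), ([491, 207], [511.0, -449.0]), ([501, 208], [509.0, -470.0]), ([501, 171], [588.0, -476.0]), ([466, 169], [595.0, -402.0])]
4 [229 229  33  31 548] [246.2 244.5] [(88, array([449.3,  72.3])), (115, array([448. ,  68.3]))]
 circ ((244.90602111816406, 244.10150146484375), 16.20566749572754) [450.2  75.1  88. ] diam 69.97634769814654
 poly [([240, 229], [481.0, 81.0]), ([231, 236], [467.0, 100.0]), ([229, 247], [444.0, 104.0]), ([236, 257], [423.0, 90.0]), ([248, 259], [418.0, 65.0]), ([257, 254], [427.0, 46.0]), ([261, 243], [450.0, 37.0]), ([255, 232], [474.0, 50.0])]
```

View pics/crop1.png

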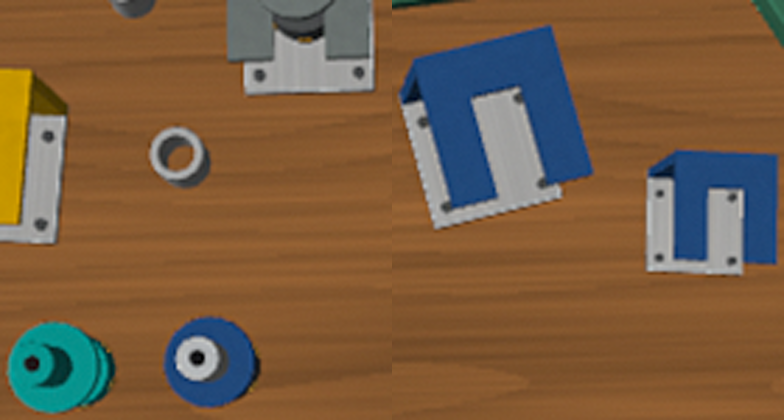

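Blue objects in the top view:
- **Fork at (403,157):** the slotted plate measures about 107 mm wide with a 78 mm slot, which fits 110/80, so this is the one meant. Yaw is about 11.6°, and home is near (636,−268).
- **Fork at (480,190):** about 75 mm wide, so it is the look-alike.
- **Cutter at (244,243):** blue collar, 70 mm diameter, bare shank, at about (450,75), so this is the one meant. The turquoise one is at (190,246).

The crop confirms this. I'll turn the tool to the fork's yaw.

```bash
python3 -m handwheel '[{"offset":[0,0,0],"roll":-0.125,"hand":100},{"offset":[0,0,0],"roll":-0.125,"hand":100},{"offset":[0,0,0],"roll":-0.125,"hand":100},{"offset":[0,0,0],"roll":-0.125,"hand":100},{"offset":[0,0,0],"roll":-0.125,"hand":100},{"offset":[0,0,0],"roll":-0.125,"hand":100},{"offset":[0,0,0],"roll":-0.125,"hand":100},{"offset":[0,0,0],"roll":-0.125,"hand":100},{"offset":[0,0,0],"roll":-0.125,"hand":100},{"offset":[0,0,0],"roll":-0.125,"hand":100}]' 60
cat > go.py <<'E'
import sys
from h import *
from scipy.spatial.transform import Rotation as R
o=robot.get_obs(); Rm=R.from_euler('xyz',o['eef_rot']).as_matrix()
t=np.array([float(v) for v in sys.argv[1:4]])
print('t',o['t'],'pos',o['tool_pos'].round(1),'rot',o['eef_rot'].round(4),'F',o['ft_force'].round(1),'w',round(o['width'],1))
print('offset cm',((Rm.T@(t-o['tool_pos']))/10).round(2))
E
python3 go.py 450 75 218
```

```text
t: 1.03
tool_pos: [202.0, -482.7, 216.1]
eef_rot: [-3.136, 0.001, 0.08]
ft_force: [-0.2, 0.4, 0.0]
width: 85.5
t 1.0333 pos [ 202.  -482.7  216.1] rot [-3.1356e+00  1.0000e-03  8.0500e-02] F [-0.2  0.4  0. ] w 85.5
offset cm [ 29.2 -53.6   0.1]
```

```bash
python3 -m handwheel '[{"offset":[0,0,0],"roll":-0.123,"hand":100},{"offset":[1.9,-3.3,0],"roll":0,"hand":100},{"offset":[1.9,-3.3,0],"roll":0,"hand":100},{"offset":[1.9,-3.3,0],"roll":0,"hand":100},{"offset":[1.9,-3.3,0],"roll":0,"hand":100},{"offset":[1.9,-3.3,0],"roll":0,"hand":100},{"offset":[1.9,-3.3,0],"roll":0,"hand":100},{"offset":[1.9,-3.3,0],"roll":0,"hand":100},{"offset":[1.9,-3.3,0],"roll":0,"hand":100},{"offset":[1.9,-3.3,0],"roll":0,"hand":100}]'
python3 go.py 450 75 218
```

```text
t: 1.87
tool_pos: [306.8, -148.9, 214.7]
eef_rot: [-3.135, 0.001, 0.202]
ft_force: [0.8, 0.5, -0.5]
width: 85.4
t 1.8667 pos [ 306.8 -148.9  214.7] rot [-3.1348e+00  6.0000e-04  2.0220e-01] F [ 0.8  0.5 -0.5] w 85.4
offset cm [ 18.52 -19.06  -0.22]
```

```bash
python3 -m handwheel '[{"offset":[2.7,-2.8,0],"roll":0,"hand":100},{"offset":[2.7,-2.8,0],"roll":0,"hand":100},{"offset":[2.7,-2.8,0],"roll":0,"hand":100},{"offset":[2.7,-2.8,0],"roll":0,"hand":100},{"offset":[2.7,-2.8,0],"roll":0,"hand":100},{"offset":[2.7,-2.8,0],"roll":0,"hand":100},{"offset":[0,0,0],"roll":0,"hand":100}]'
python3 go.py 450 75 218
python3 - <<'E'
from h import *
for n in ('wrist','scene'):
    c=imaging.read_camera(n); save(c,n+'2.png'); 
    print(np.round(c['pose'],3).tolist(), [np.round(proj(c,(450,75,z)),1) for z in (88,145)])
E
```

```text
t: 2.45
tool_pos: [435.6, 65.7, 216.9]
eef_rot: [-3.135, -0.005, 0.206]
ft_force: [-1.8, -0.8, -0.5]
width: 85.3
t 2.45 pos [435.6  65.7 216.9] rot [-3.1355 -0.0046  0.2062] F [-1.8 -0.8 -0.5] w 85.3
offset cm [ 1.6  -0.62 -0.09]
[[0.979, 0.193, 0.069, 416.23], [0.205, -0.929, -0.307, 145.387], [0.005, 0.314, -0.949, 372.168], [0.0, 0.0, 0.0, 1.0]] [array([335.1, 181.9]), array([339.6, 200.7])]
[[-0.59, 0.608, -0.532, 941.641], [0.808, 0.452, -0.379, 225.691], [0.01, -0.653, -0.757, 668.2], [0.0, 0.0, 0.0, 1.0]] [array([402.2, 201.1]), array([407.7, 180.9])]
```

View pics/wrist2.png

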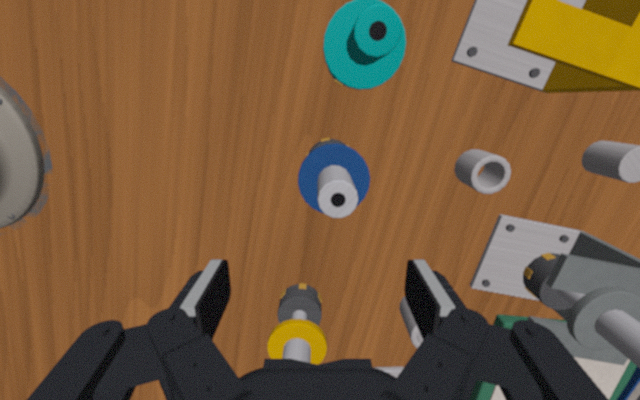

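View pics/scene2.png

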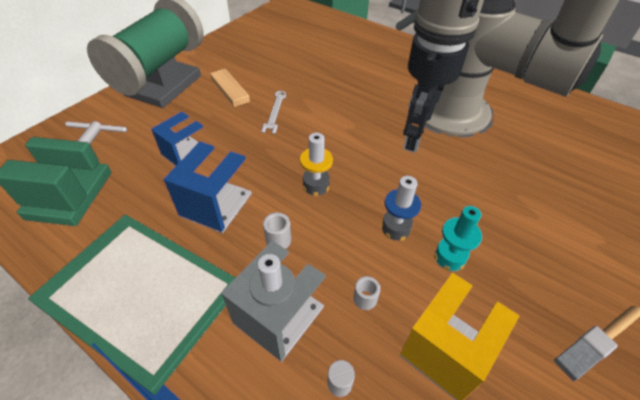

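The wrist view shows the shank top at (338,199), predicted (339.6,200.7). The scene view shows it at (407,181), predicted (407.7,180.9). The cutter's position is confirmed to about 1 mm, so I align and descend.

```bash
python3 -m handwheel '[{"offset":[1.55,-0.6,0],"roll":0,"hand":100},{"offset":[0,0,0],"roll":0,"hand":100},{"offset":[0,0,2],"roll":0,"hand":100},{"offset":[0,0,2],"roll":0,"hand":100},{"offset":[0,0,0],"roll":0,"hand":100}]'
python3 go.py 449.3 75.3 110
python3 - <<'E'
from h import *
c=imaging.read_camera('wrist'); save(c,'wrist3.png')
E
```

```text
t: 2.97
tool_pos: [444.7, 66.1, 176.0]
eef_rot: [-3.139, 0.0, 0.201]
ft_force: [-1.0, -0.0, -0.1]
width: 85.6
t 2.9667 pos [444.7  66.1 176. ] rot [-3.139   0.      0.2008] F [-1.  -0.  -0.1] w 85.6
offset cm [ 0.63 -0.79  6.61]
```

View pics/wrist3.png

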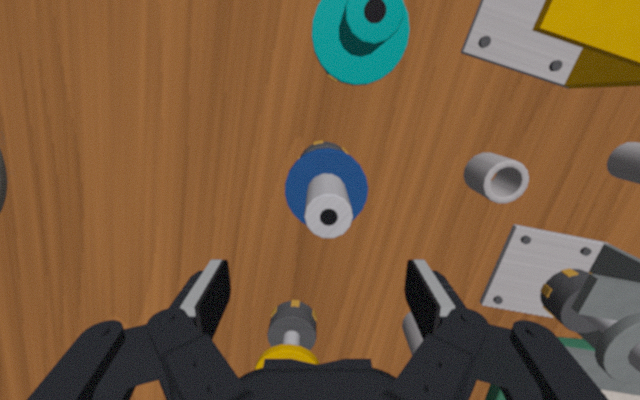

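The shank top is now at (329,216), between the jaws in x. It needs about 8 mm more in −y of the tool.

```bash
python3 -m handwheel '[{"offset":[0.6,-0.8,0],"roll":0,"hand":100},{"offset":[0,0,0],"roll":0,"hand":100}]'
python3 - <<'E'
from h import *
c=imaging.read_camera('wrist'); save(c,'wrist4.png')
im=c['pixels']; hsv=cv2.cvtColor(im,cv2.COLOR_RGB2HSV)
m=(hsv[:,:,2]<60).astype(np.uint8); m[:, :280]=0;m[:,380:]=0;m[:180]=0;m[245:]=0
n,l,s,ce=cv2.connectedComponentsWithStats(m)
for i in range(1,n):
    if s[i,4]>40: print(s[i],ce[i],onz(c,*ce[i],145).round(1))
E
python3 go.py 449.3 75.3 110
```

```text
t: 3.18
tool_pos: [450.0, 73.7, 179.4]
eef_rot: [-3.14, -0.003, 0.197]
ft_force: [0.3, -0.4, -1.1]
width: 85.5
[311 217  15  14 161] [317.91925466 223.85093168] [448.3  75.7 145. ]
t 3.2333 pos [449.9  73.3 179.5] rot [-3.1405e+00 -3.1000e-03  1.9760e-01] F [-0.2  0.1 -0. ] w 85.2
offset cm [-0.04 -0.2   6.95]
```

```bash
python3 -m handwheel '[{"offset":[-0.1,-0.2,2.5],"roll":0,"hand":100},{"offset":[0,0,2.5],"roll":0,"hand":100},{"offset":[0,0,0],"roll":0,"hand":100},{"offset":[0,0,1],"roll":0,"hand":100},{"offset":[0,0,0],"roll":0,"hand":100}]'
python3 go.py 448.7 75.5 110
```

```text
t: 3.65
tool_pos: [452.4, 75.0, 123.9]
eef_rot: [3.14, -0.013, 0.199]
ft_force: [-0.7, 0.7, -1.3]
width: 85.6
t 3.65 pos [452.4  75.  123.9] rot [ 3.14   -0.0132  0.1985] F [-0.7  0.7 -1.3] w 85.6
offset cm [-0.37 -0.12  1.39]
```

```bash
python3 -m handwheel '[{"offset":[-0.3,-0.1,0.7],"roll":0,"hand":100},{"offset":[0,0,0.6],"roll":0,"hand":100},{"offset":[0,0,0],"roll":0,"hand":100},{"offset":[0,0,0],"roll":0,"hand":100}]'
python3 go.py 448.7 75.5 110
```

```text
t: 3.98
tool_pos: [451.5, 75.4, 114.0]
eef_rot: [3.139, -0.019, 0.199]
ft_force: [-0.1, 0.3, 0.3]
width: 85.6
t 3.9833 pos [451.5  75.4 114. ] rot [ 3.1387 -0.0191  0.1989] F [-0.1  0.3  0.3] w 85.6
offset cm [-0.28 -0.07  0.4 ]
```

```bash
python3 -m handwheel '[{"offset":[-0.3,0,0.3],"roll":0,"hand":100},{"offset":[0,0,0],"roll":0,"hand":100},{"offset":[0,0,0],"roll":0,"hand":0},{"offset":[0,0,0],"roll":0,"hand":0},{"offset":[0,0,0],"roll":0,"hand":0},{"offset":[0,0,0],"roll":0,"hand":0},{"offset":[0,0,0],"roll":0,"hand":0},{"offset":[0,0,0],"roll":0,"hand":0},{"offset":[0,0,0],"roll":0,"hand":0},{"offset":[0,0,0],"roll":0,"hand":0}]' 70
python3 go.py 448.7 75.5 170
python3 - <<'E'
from h import *
for n in ('wrist','scene'):
    c=imaging.read_camera(n); save(c,n+'5.png')
E
```

```text
t: 4.82
tool_pos: [449.5, 74.8, 112.6]
eef_rot: [3.138, -0.022, 0.199]
ft_force: [-0.1, 0.9, 0.9]
width: 29.7
t 4.8167 pos [449.5  74.8 112.6] rot [ 3.1381 -0.0223  0.199 ] F [-0.1  0.9  0.9] w 29.7
offset cm [ 0.06 -0.07 -5.74]
```

View pics/scene5.png

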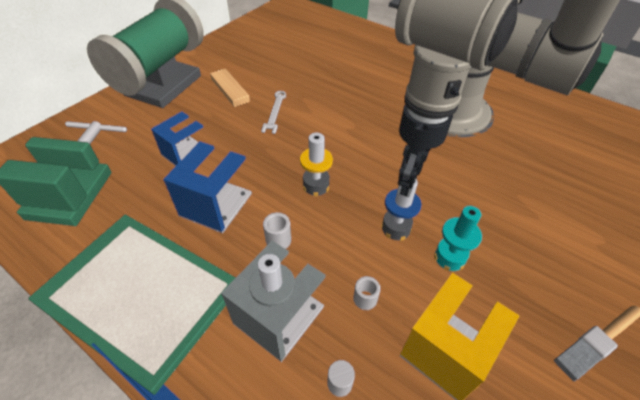

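View pics/wrist5.png

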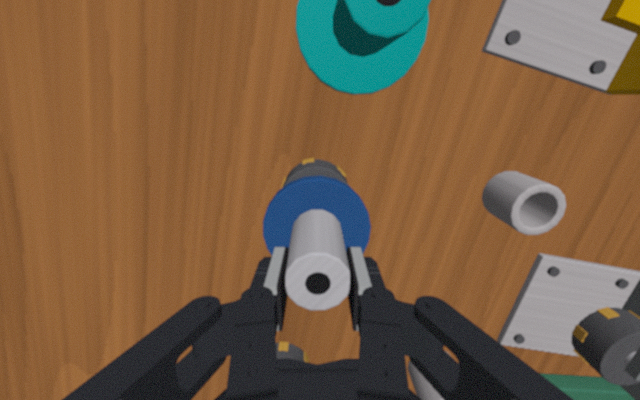

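The gripper reads 29.7 mm and both views show it holding the blue-collared shank. I'll lift high, since the yellow cutter stands in the straight path.

```bash
python3 -m handwheel '[{"offset":[0,0,-1],"roll":0,"hand":0},{"offset":[0,0,-3],"roll":0,"hand":0},{"offset":[0,0,-3.5],"roll":0,"hand":0},{"offset":[0,0,-3.5],"roll":0,"hand":0},{"offset":[0,0,-3.5],"roll":0,"hand":0},{"offset":[0,0,-3.5],"roll":0,"hand":0},{"offset":[0,0,-2],"roll":0,"hand":0},{"offset":[0,0,0],"roll":0,"hand":0}]'
python3 go.py 498 -297 310
python3 - <<'E'
from h import *
c=imaging.read_camera('top')
im=c['pixels']; hsv=cv2.cvtColor(im,cv2.COLOR_RGB2HSV)
m=((hsv[:,:,0]>18)&(hsv[:,:,0]<32)&(hsv[:,:,1]>150)&(hsv[:,:,2]>120)).astype(np.uint8);m[:,:300]=0
n,l,s,ce=cv2.connectedComponentsWithStats(m)
for i in range(1,n):
    if s[i,4]>40: print(s[i],ce[i],onz(c,*ce[i],88).round(1))
E
```

```text
t: 5.58
tool_pos: [438.6, 74.5, 311.5]
eef_rot: [-3.14, 0.005, 0.199]
ft_force: [1.4, -0.3, -7.2]
width: 29.7
t 5.5833 pos [438.6  74.5 311.5] rot [-3.1396  0.0049  0.1988] F [ 1.4 -0.3 -7.2] w 29.7
offset cm [-1.52 37.59  0.08]
[323 224  33  33 624] [339.18108974 240.3974359 ] [ 452.1 -127.6   88. ]
```

```bash
python3 -m handwheel '[{"offset":[-0.1,2,0],"roll":0,"hand":0},{"offset":[-0.1,3.5,0],"roll":0,"hand":0},{"offset":[-0.1,4,0],"roll":0,"hand":0},{"offset":[-0.1,4,0],"roll":0,"hand":0},{"offset":[-0.1,4,0],"roll":0,"hand":0},{"offset":[-0.1,4,0],"roll":0,"hand":0},{"offset":[-0.1,4,0],"roll":0,"hand":0},{"offset":[-0.1,4,0],"roll":0,"hand":0},{"offset":[-0.1,4,0],"roll":0,"hand":0},{"offset":[0,2,0],"roll":0,"hand":0}]'
python3 -m handwheel '[{"offset":[0,0,0],"roll":0,"hand":0}]'
python3 go.py 498 -297 158
python3 - <<'E'
from h import *
c=imaging.read_camera('wrist'); save(c,'wrist6.png')
c=imaging.read_camera('top'); save(c,'top6.png')
E
```

```text
t: 6.47
tool_pos: [491.6, -281.4, 272.8]
eef_rot: [-3.107, 0.044, 0.21]
ft_force: [0.3, -0.1, -6.2]
width: 29.9
t: 6.55
tool_pos: [490.7, -285.5, 267.9]
eef_rot: [-3.105, 0.049, 0.206]
ft_force: [-0.4, -0.4, -6.6]
width: 29.7
t 6.55 pos [ 490.7 -285.5  267.9] rot [-3.1046  0.0489  0.2064] F [-0.4 -0.4 -6.6] w 29.7
offset cm [ 1.02  1.69 10.9 ]
```

View pics/wrist6.png

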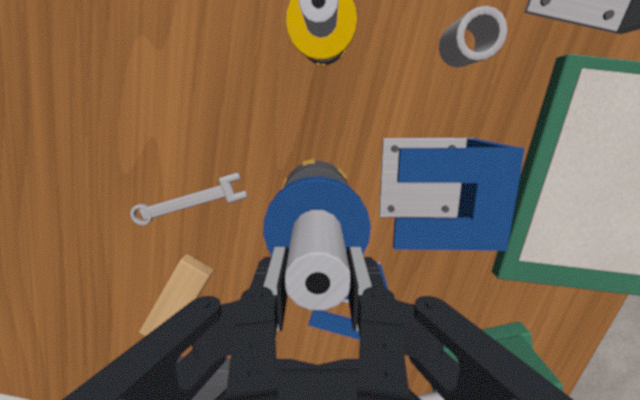

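View pics/top6.png

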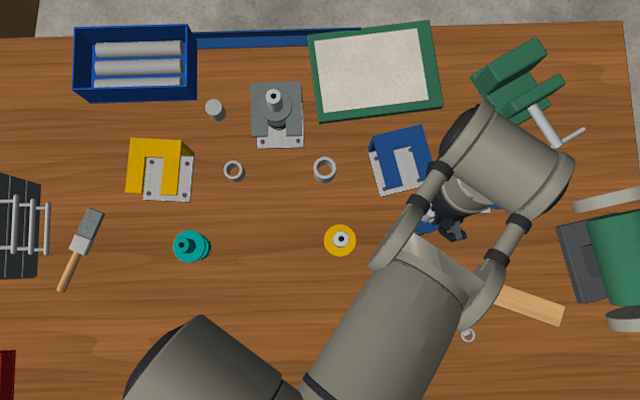

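The cutter is held rigidly: the shank hole sits at (318,283) in both wrist views. The tool has picked up a tilt of about 3°. The wrist view also shows the big fork, with its slot opening at (398,200). I'll re-measure the fork here and compute the cutter's pose from the grasp.

```bash
cat > cut.py <<'E'
from h import *
from scipy.spatial.transform import Rotation as R
def T(p,r):
    M=np.eye(4);M[:3,:3]=R.from_euler('xyz',r).as_matrix();M[:3,3]=p;return M
G=np.linalg.inv(T([449.5,74.8,112.6],[3.1381,-.0223,.199]))@T([449.2,75.4,0],[0,0,0])
def cut():
    o=robot.get_obs(); Tt=T(o['tool_pos'],o['eef_rot']); C=Tt@G
    F=T([626.5,-270.5,0],[0,0,0.203]); 
    f=lambda p:(np.linalg.inv(F)@np.append(p,1))[:3].round(1)
    neck=(C@[0,0,65,1])[:3]
    print('t',round(o['t'],2),'tool',o['tool_pos'].round(1),o['eef_rot'].round(3),'F',o['ft_force'].round(1),'w',round(o['width'],1))
    a=R.from_euler('z',-.203).as_matrix()@C[:3,2]
    print(' fork frame: under',f(C[:3,3]),'neck65',f(neck),'collar bottom',f((C@[0,0,78,1])[:3]),'axis tilt(fork xy)',a[:2].round(3))
    return C
if __name__=='__main__': cut()
E
python3 cut.py; python3 - <<'E'
from h import *
c=imaging.read_camera('wrist'); im=c['pixels']; hsv=cv2.cvtColor(im,cv2.COLOR_RGB2HSV)
m=((hsv[:,:,0]>103)&(hsv[:,:,0]<125)&(hsv[:,:,1]>120)&(hsv[:,:,2]>115)).astype(np.uint8); m[:,:375]=0
n,l,s,ce=cv2.connectedComponentsWithStats(m)
for i in range(1,n):
    if s[i,4]<1500: continue
    k=max(cv2.findContours((l==i).astype(np.uint8),0,2)[0],key=cv2.contourArea)
    a=cv2.approxPolyDP(k,3,True)[:,0]
    print(s[i],[(p.tolist(),onz(c,*p,115)[:2].round(0).tolist()) for p in a])
E
```

```text
t 6.65 tool [ 490.1 -281.7  268.1] [-3.101  0.05   0.208] F [-0.8 -0.1 -6.7] w 29.6
 fork frame: under [-144.2   22.   156. ] neck65 [-139.5   19.2  220.7] collar bottom [-138.5   18.6  233.7] axis tilt(fork xy) [ 0.072 -0.044]
[ 394  149  128  105 8913] [([521, 153], [669.0, -207.0]), ([501, 149], [649.0, -207.0]), ([499, 153], [649.0, -211.0]), ([402, 153], [557.0, -231.0]), ([398, 185], [562.0, -264.0]), ([460, 185], [623.0, -250.0]), ([478, 189], [642.0, -250.0]), ([472, 224], [649.0, -288.0]), ([396, 222], [571.0, -303.0]), ([394, 251], [578.0, -336.0]), ([505, 253], [694.0, -311.0])]
```

The wrist measurement of the fork agrees with the top view to 2 mm. Descending in front of the fork.

```bash
python3 -m handwheel '[{"offset":[-0.5,0.7,2],"roll":0,"hand":0},{"offset":[-0.3,0.7,2],"roll":0,"hand":0},{"offset":[0,0.7,2],"roll":0,"hand":0},{"offset":[0,0,1.5],"roll":0,"hand":0},{"offset":[0,0,0],"roll":0,"hand":0}]'
python3 cut.py
```

```text
t: 7.12
tool_pos: [483.0, -292.5, 190.1]
eef_rot: [-3.098, 0.047, 0.219]
ft_force: [-1.0, 1.6, -6.9]
width: 29.5
t 7.12 tool [ 483.  -292.5  190.1] [-3.098  0.047  0.219] F [-1.   1.6 -6.9] w 29.5
 fork frame: under [-153.1   13.1   78. ] neck65 [-148.6   10.2  142.7] collar bottom [-147.7    9.6  155.7] axis tilt(fork xy) [ 0.07  -0.046]
```

```bash
python3 -m handwheel '[{"offset":[0.5,0.5,1],"roll":0.016,"hand":0},{"offset":[1,0.5,1],"roll":0,"hand":0},{"offset":[1,0.3,0.8],"roll":0,"hand":0},{"offset":[0,0,0],"roll":0,"hand":0},{"offset":[0,0,0],"roll":0,"hand":0}]'
python3 cut.py
```

```text
t: 7.53
tool_pos: [513.3, -296.3, 159.3]
eef_rot: [-3.1, 0.046, 0.206]
ft_force: [-0.6, 0.8, -6.1]
width: 29.9
t 7.53 tool [ 513.3 -296.3  159.3] [-3.1    0.046  0.206] F [-0.6  0.8 -6.1] w 29.9
 fork frame: under [-123.9    3.2   47.2] neck65 [-119.5    0.3  111.9] collar bottom [-118.6   -0.2  124.9] axis tilt(fork xy) [ 0.068 -0.045]
```

```bash
python3 -m handwheel '[{"offset":[-4,0,0],"roll":0,"hand":0},{"offset":[-4,0,0],"roll":0,"hand":0},{"offset":[-4,0,0],"roll":0,"hand":0},{"offset":[0,0,0],"roll":0,"hand":0}]'
python3 cut.py
```

```text
t: 7.87
tool_pos: [395.7, -320.3, 163.7]
eef_rot: [-3.101, 0.045, 0.214]
ft_force: [0.3, 0.6, -5.9]
width: 29.7
t 7.87 tool [ 395.7 -320.3  163.7] [-3.101  0.045  0.214] F [ 0.3  0.6 -5.9] w 29.7
 fork frame: under [-243.8    3.2   51.5] neck65 [-239.4    0.4  116.3] collar bottom [-2.386e+02 -1.000e-01  1.293e+02] axis tilt(fork xy) [ 0.067 -0.043]
```

```bash
python3 -m handwheel '[{"offset":[0,1.5,-1],"roll":0,"hand":0},{"offset":[0,1.5,-1],"roll":0,"hand":0},{"offset":[0,1.5,-1],"roll":0,"hand":0},{"offset":[0,1.5,-1],"roll":0,"hand":0},{"offset":[0,1.5,-1],"roll":0,"hand":0},{"offset":[0,1.5,-1],"roll":0,"hand":0},{"offset":[0,1,-1],"roll":0,"hand":0},{"offset":[0,0,0],"roll":0,"hand":0}]'
python3 cut.py
python3 -m handwheel '[{"offset":[0,-3.5,1.5],"roll":0,"hand":0},{"offset":[0,-3.5,1.5],"roll":0,"hand":0},{"offset":[0,-3.5,1.5],"roll":0,"hand":0},{"offset":[0,0,0],"roll":0,"hand":0}]'
python3 cut.py
```

```text
t: 8.53
tool_pos: [419.0, -425.4, 238.6]
eef_rot: [-3.108, 0.042, 0.209]
ft_force: [-0.8, -0.6, -6.5]
width: 29.6
t 8.53 tool [ 419.  -425.4  238.6] [-3.108  0.042  0.209] F [-0.8 -0.6 -6.5] w 29.6
 fork frame: under [-241.9 -105.1  126.3] neck65 [-237.7 -107.5  191.1] collar bottom [-236.9 -107.9  204.1] axis tilt(fork xy) [ 0.064 -0.037]
t: 8.87
tool_pos: [392.2, -317.3, 193.1]
eef_rot: [-3.106, 0.043, 0.205]
ft_force: [-2.0, 5.4, -7.2]
width: 29.6
t 8.87 tool [ 392.2 -317.3  193.1] [-3.106  0.043  0.205] F [-2.   5.4 -7.2] w 29.6
 fork frame: under [-246.4    6.4   80.9] neck65 [-242.2    3.9  145.7] collar bottom [-241.3    3.4  158.6] axis tilt(fork xy) [ 0.065 -0.039]
```

The tilt stays near 4° whatever I do. It's small against the slot clearance (20 mm neck in a 40 mm slot), and the cutter will level itself once it hangs. Approaching the fork front.

```bash
python3 -m handwheel '[{"offset":[2,0.1,0.8],"roll":0,"hand":0},{"offset":[2.5,0.1,0.8],"roll":0,"hand":0},{"offset":[2.5,0.1,0.8],"roll":0,"hand":0},{"offset":[2,0,0.5],"roll":0,"hand":0},{"offset":[1,0,0],"roll":0,"hand":0},{"offset":[0,0,0],"roll":0,"hand":0},{"offset":[0,0,0],"roll":0,"hand":0}]'
python3 cut.py
```

```text
t: 9.45
tool_pos: [489.4, -290.1, 158.1]
eef_rot: [-3.102, 0.046, 0.209]
ft_force: [-0.5, -0.7, -5.8]
width: 29.8
t 9.45 tool [ 489.4 -290.1  158.1] [-3.102  0.046  0.209] F [-0.5 -0.7 -5.8] w 29.8
 fork frame: under [-146.2   13.8   45.9] neck65 [-141.7   11.1  110.7] collar bottom [-140.8   10.5  123.7] axis tilt(fork xy) [ 0.069 -0.043]
```

```bash
python3 -m handwheel '[{"offset":[0.8,0.6,-0.2],"roll":0,"hand":0},{"offset":[1.2,0.5,-0.1],"roll":0,"hand":0},{"offset":[0.8,0,-0.1],"roll":0,"hand":0},{"offset":[0,0,0],"roll":0,"hand":0},{"offset":[0,0,0],"roll":0,"hand":0}]'
python3 cut.py
python3 - <<'E'
from h import *
for n in ('wrist','scene'):
    c=imaging.read_camera(n); save(c,n+'7.png')
E
```

```text
t: 9.87
tool_pos: [516.0, -295.9, 162.2]
eef_rot: [-3.102, 0.049, 0.208]
ft_force: [-0.2, -0.9, -7.0]
width: 29.5
t 9.87 tool [ 516.  -295.9  162.2] [-3.102  0.049  0.208] F [-0.2 -0.9 -7. ] w 29.5
 fork frame: under [-121.5    2.9   50. ] neck65 [-1.169e+02  1.000e-01  1.148e+02] collar bottom [-116.    -0.5  127.8] axis tilt(fork xy) [ 0.072 -0.043]
```

View pics/scene7.png

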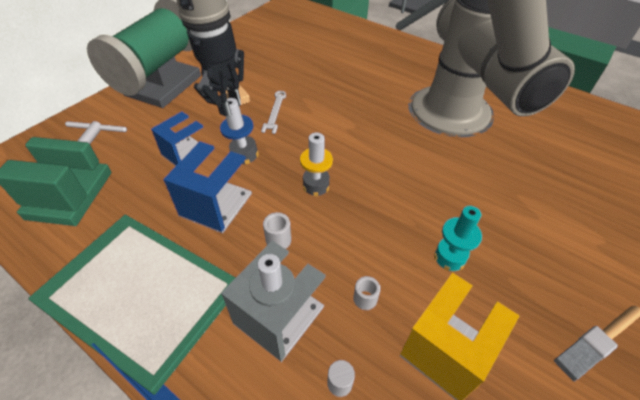

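View pics/wrist7.png

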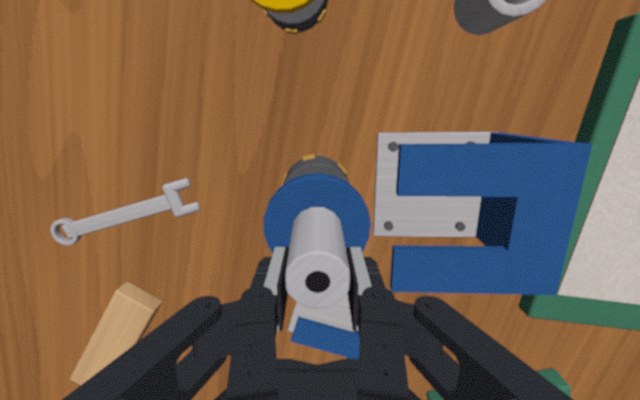

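The collar at (318,222) lines up with the slot's centreline (about row 221), in front of the large fork, in both views. Sliding in.

```bash
python3 -m handwheel '[{"offset":[1,0,-0.05],"roll":0,"hand":0},{"offset":[1.2,0,-0.06],"roll":0,"hand":0},{"offset":[1.2,0,-0.06],"roll":0,"hand":0},{"offset":[1,0,-0.05],"roll":0,"hand":0},{"offset":[0,0,0],"roll":0,"hand":0},{"offset":[0,0,0],"roll":0,"hand":0}]'
python3 cut.py
```

```text
t: 10.47
tool_pos: [560.2, -285.9, 162.6]
eef_rot: [-3.101, 0.05, 0.205]
ft_force: [-0.5, 0.2, -6.5]
width: 29.9
t 10.47 tool [ 560.2 -285.9  162.6] [-3.101  0.05   0.205] F [-0.5  0.2 -6.5] w 29.9
 fork frame: under [-76.4   3.9  50.5] neck65 [-71.7   1.  115.2] collar bottom [-70.7   0.5 128.2] axis tilt(fork xy) [ 0.072 -0.044]
```

```bash
python3 -m handwheel '[{"offset":[1,0.1,-0.05],"roll":0,"hand":0},{"offset":[1.2,0,-0.06],"roll":0,"hand":0},{"offset":[1.2,0,-0.06],"roll":0,"hand":0},{"offset":[1.2,0,-0.06],"roll":0,"hand":0},{"offset":[1.2,0,-0.05],"roll":0,"hand":0},{"offset":[0,0,0],"roll":0,"hand":0},{"offset":[0,0,0],"roll":0,"hand":0}]'
python3 cut.py
python3 - <<'E'
from h import *
for n in ('wrist','scene'):
    c=imaging.read_camera(n); save(c,n+'8.png')
im=cv2.imread('pics/scene8.png')[60:240,110:330]; cv2.imwrite('pics/scene8c.png',cv2.resize(im,None,fx=3,fy=3,interpolation=2))
E
```

```text
t: 11.05
tool_pos: [615.0, -275.4, 161.5]
eef_rot: [-3.098, 0.055, 0.203]
ft_force: [-0.4, 0.2, -6.9]
width: 29.9
t 11.05 tool [ 615.  -275.4  161.5] [-3.098  0.055  0.203] F [-0.4  0.2 -6.9] w 29.9
 fork frame: under [-21.1   3.5  49.4] neck65 [-16.1   0.4 114.1] collar bottom [-15.1  -0.2 127.1] axis tilt(fork xy) [ 0.077 -0.047]
```

View pics/scene8c.png

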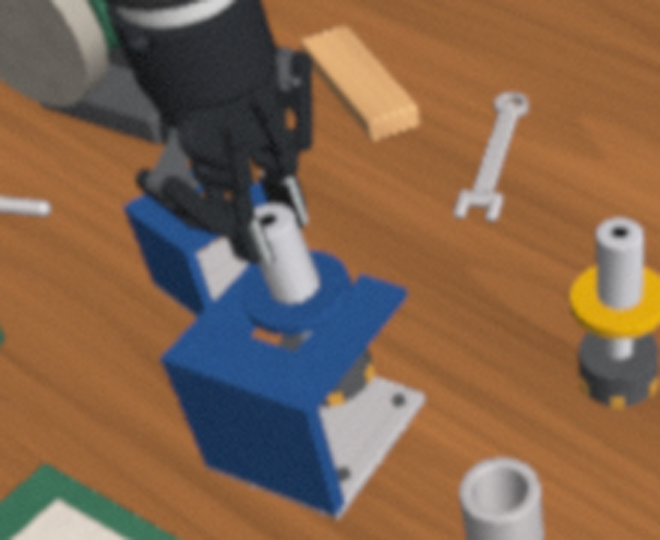

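View pics/wrist8.png

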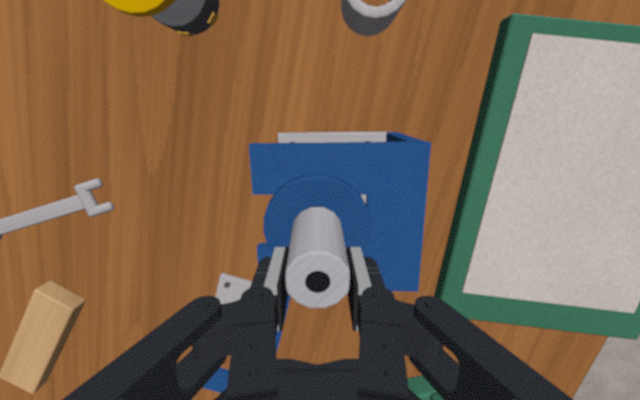

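The neck is inside the slot. Closing slowly onto the closed end.

```bash
python3 -m handwheel '[{"offset":[0.6,0,0],"roll":0,"hand":0},{"offset":[0.6,0,0],"roll":0,"hand":0},{"offset":[0.5,0,0.1],"roll":0,"hand":0},{"offset":[0,0,0],"roll":0,"hand":0},{"offset":[0,0,0],"roll":0,"hand":0}]'
python3 cut.py
```

```text
t: 11.57
tool_pos: [631.2, -272.7, 160.1]
eef_rot: [-3.098, 0.056, 0.201]
ft_force: [0.1, -0.0, -5.9]
width: 29.9
t 11.57 tool [ 631.2 -272.7  160.1] [-3.098  0.056  0.201] F [ 0.1 -0.  -5.9] w 29.9
 fork frame: under [-4.8  2.9 48. ] neck65 [  0.3  -0.2 112.7] collar bottom [  1.3  -0.8 125.7] axis tilt(fork xy) [ 0.078 -0.047]
```

```bash
python3 -m handwheel '[{"offset":[0.3,0,0.3],"roll":0,"hand":0},{"offset":[0.3,0,0.2],"roll":0,"hand":0},{"offset":[0,0,0],"roll":0,"hand":0},{"offset":[0.2,0,0],"roll":0,"hand":0},{"offset":[0,0,0],"roll":0,"hand":0}]'
python3 cut.py
python3 -m handwheel '[{"offset":[0.2,0,0],"roll":0,"hand":0},{"offset":[0,0,0],"roll":0,"hand":0}]'
python3 cut.py
```

```text
t: 11.98
tool_pos: [639.1, -270.7, 153.5]
eef_rot: [-3.097, 0.057, 0.201]
ft_force: [-0.4, -1.1, -6.4]
width: 29.8
t 11.98 tool [ 639.1 -270.7  153.5] [-3.097  0.057  0.201] F [-0.4 -1.1 -6.4] w 29.8
 fork frame: under [ 3.3  3.4 41.4] neck65 [  8.4   0.2 106.1] collar bottom [  9.4  -0.4 119.1] axis tilt(fork xy) [ 0.079 -0.048]
t: 12.15
tool_pos: [639.6, -270.6, 153.6]
eef_rot: [-3.097, 0.061, 0.201]
ft_force: [-1.0, -0.7, -5.6]
width: 29.4
t 12.15 tool [ 639.6 -270.6  153.6] [-3.097  0.061  0.201] F [-1.  -0.7 -5.6] w 29.4
 fork frame: under [ 3.3  3.4 41.5] neck65 [  8.7   0.2 106.2] collar bottom [  9.7  -0.4 119.2] axis tilt(fork xy) [ 0.083 -0.049]
```

```bash
python3 -m handwheel '[{"offset":[0.2,0,0],"roll":0,"hand":0},{"offset":[0.2,0,0],"roll":0,"hand":0}]'
python3 cut.py
```

```text
t: 12.32
tool_pos: [640.4, -270.4, 153.6]
eef_rot: [-3.095, 0.068, 0.2]
ft_force: [-8.4, -0.5, -2.0]
width: 29.6
t 12.32 tool [ 640.4 -270.4  153.6] [-3.095  0.068  0.2  ] F [-8.4 -0.5 -2. ] w 29.6
 fork frame: under [ 3.3  3.6 41.7] neck65 [  9.1   0.3 106.3] collar bottom [ 10.3  -0.4 119.2] axis tilt(fork xy) [ 0.09 -0.05]
```

Contact reads 8 N at x ≈ +10, so the neck is at the closed end. Lowering onto the plate.

```bash
python3 -m handwheel '[{"offset":[0,0,0.2],"roll":0,"hand":0},{"offset":[0,0,0.2],"roll":0,"hand":0},{"offset":[0,0,0],"roll":0,"hand":0}]'
python3 cut.py
```

```text
t: 12.57
tool_pos: [639.9, -270.6, 153.9]
eef_rot: [-3.097, 0.067, 0.2]
ft_force: [-1.1, -0.1, -7.9]
width: 29.6
t 12.57 tool [ 639.9 -270.6  153.9] [-3.097  0.067  0.2  ] F [-1.1 -0.1 -7.9] w 29.6
 fork frame: under [ 2.9  3.3 41.9] neck65 [  8.7   0.2 106.5] collar bottom [  9.8  -0.5 119.5] axis tilt(fork xy) [ 0.089 -0.048]
```

```bash
python3 -m handwheel '[{"offset":[0.05,0,0.4],"roll":0,"hand":0},{"offset":[0.05,0,0.3],"roll":0,"hand":0},{"offset":[0,0,0],"roll":0,"hand":0}]'
python3 cut.py
```

```text
t: 12.82
tool_pos: [639.7, -270.4, 153.9]
eef_rot: [-3.1, 0.065, 0.199]
ft_force: [-2.0, 0.6, -7.9]
width: 29.6
t 12.82 tool [ 639.7 -270.4  153.9] [-3.1    0.065  0.199] F [-2.   0.6 -7.9] w 29.6
 fork frame: under [ 3.   3.1 41.9] neck65 [  8.6   0.2 106.6] collar bottom [  9.8  -0.4 119.5] axis tilt(fork xy) [ 0.087 -0.045]
```

```bash
python3 - <<'E'
from h import *
c=imaging.read_camera('scene'); save(c,'scene9.png'); w=imaging.read_camera('wrist'); save(w,'wrist9.png')
im=cv2.imread('pics/scene9.png')[90:240,130:290]; cv2.imwrite('pics/scene9c.png',cv2.resize(im,None,fx=4,fy=4,interpolation=2))
E
```

```text
(no output)
```

View pics/scene9c.png

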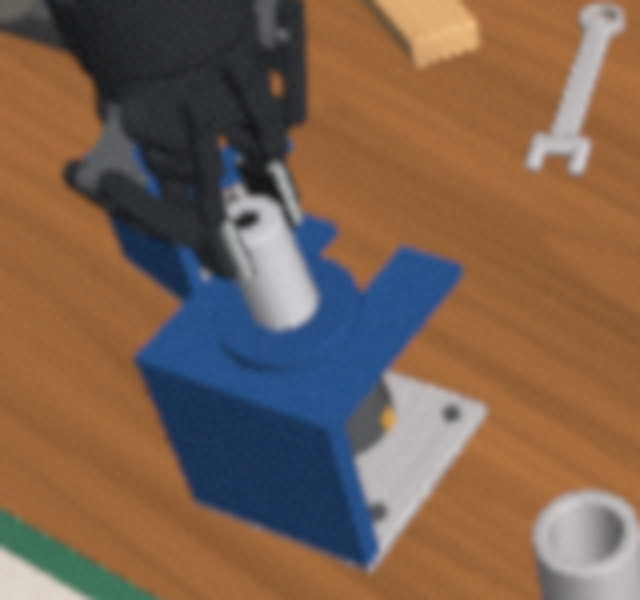

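View pics/wrist9.png

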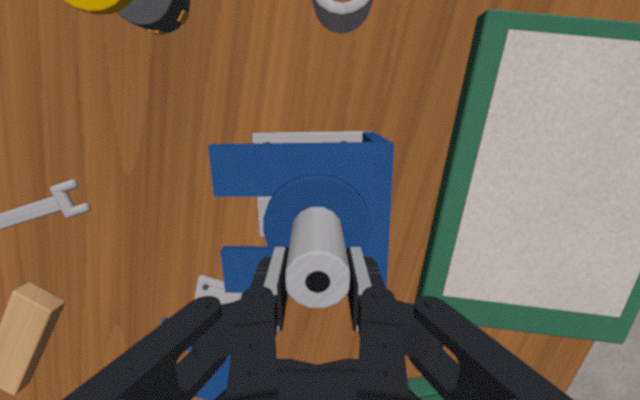

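The collar's back edge rests on the plate, with the front slightly raised by the tilt. I'll open in stages so it settles.

```bash
python3 -m handwheel '[{"offset":[0,0,0],"roll":0,"hand":42},{"offset":[0,0,0],"roll":0,"hand":46},{"offset":[0,0,0],"roll":0,"hand":52},{"offset":[0,0,0],"roll":0,"hand":60},{"offset":[0,0,0],"roll":0,"hand":75},{"offset":[0,0,0],"roll":0,"hand":100},{"offset":[0,0,0],"roll":0,"hand":100},{"offset":[0,0,0],"roll":0,"hand":100},{"offset":[0,0,0],"roll":0,"hand":100}]'
python3 go.py 640 -270 154
python3 - <<'E'
from h import *
c=imaging.read_camera('scene'); save(c,'scene10.png'); w=imaging.read_camera('wrist'); save(w,'wrist10.png')
im=cv2.imread('pics/scene10.png')[90:240,130:290]; cv2.imwrite('pics/scene10c.png',cv2.resize(im,None,fx=4,fy=4,interpolation=2))
E
```

```text
t: 13.67
tool_pos: [643.7, -271.0, 155.2]
eef_rot: [-3.105, 0.056, 0.199]
ft_force: [0.3, 0.1, -0.5]
width: 85.4
t 13.6667 pos [ 643.7 -271.   155.2] rot [-3.1047  0.0559  0.1992] F [ 0.3  0.1 -0.5] w 85.4
offset cm [-0.34 -0.17  0.15]
```

View pics/scene10c.png

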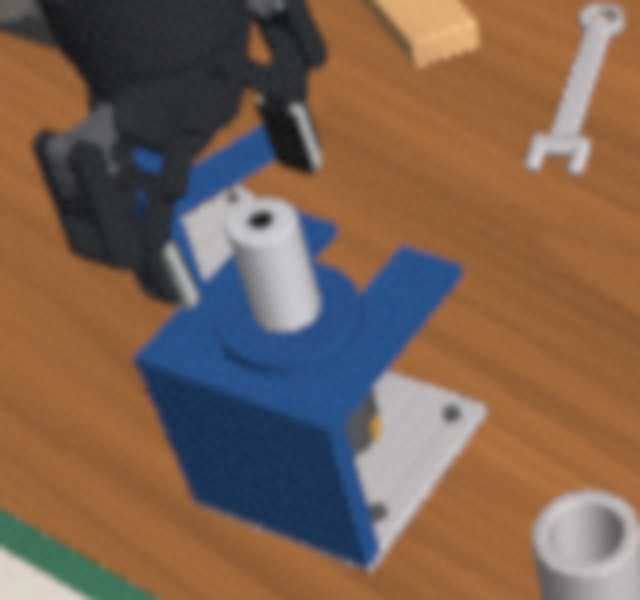

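View pics/wrist10.png

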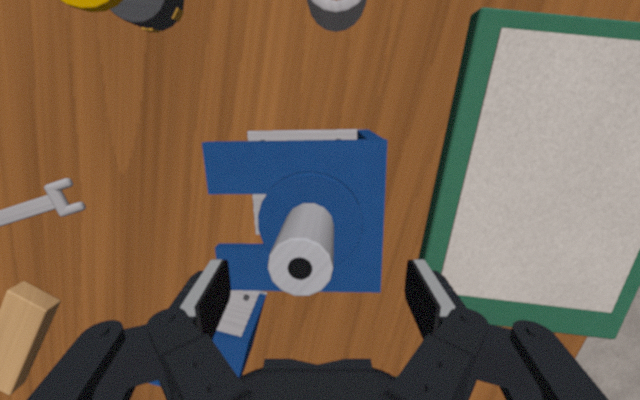

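It hangs upright and free. Withdrawing upward and then back toward the robot for a check.

```bash
python3 -m handwheel '[{"offset":[0,0,-1.5],"roll":0,"hand":100},{"offset":[0,0,-3],"roll":0,"hand":100},{"offset":[0,0,-3],"roll":0,"hand":100},{"offset":[0,0,-3],"roll":0,"hand":100},{"offset":[0,0,-1],"roll":0,"hand":100},{"offset":[0,0,0],"roll":0,"hand":100}]'
python3 - <<'E'
from h import *
from scipy.spatial.transform import Rotation as R
c=imaging.read_camera('wrist'); save(c,'wrist11.png'); s=imaging.read_camera('scene'); save(s,'scene11.png')
F=lambda p: (R.from_euler('z',-.203).as_matrix()@(p-np.array([626.5,-270.5,0]))).round(1)
for cam,n in ((c,'wrist'),(s,'scene')):
    print(n,[ (z,np.round(proj(cam,np.array([626.5,-270.5,0])+R.from_euler('z',.203).apply([10,0,z])),1)) for z in (125,182)])
    m=(cam['pixels'].max(2)<60).astype(np.uint8)
    k,l,st,ce=cv2.connectedComponentsWithStats(m)
    u,v=proj(cam,np.array([626.5,-270.5,0])+R.from_euler('z',.203).apply([10,0,182]))
    for i in range(1,k):
        if 5<st[i,4]<400 and np.hypot(ce[i][0]-u,ce[i][1]-v)<30: print(' hole',ce[i],st[i,4],'fork',F(onz(cam,*ce[i],182)))
E
```

```text
t: 14.27
tool_pos: [649.8, -273.3, 271.7]
eef_rot: [-3.1, 0.061, 0.199]
ft_force: [-0.4, 0.3, -0.0]
width: 85.7
wrist [(125, array([315.7, 181. ])), (182, array([311.3, 196. ]))]
 hole [308.90909091 195.92929293] 99 fork [  8.   0. 182.]
scene [(125, array([201.2, 166.7])), (182, array([194.5, 144.6]))]
```

View pics/wrist11.png

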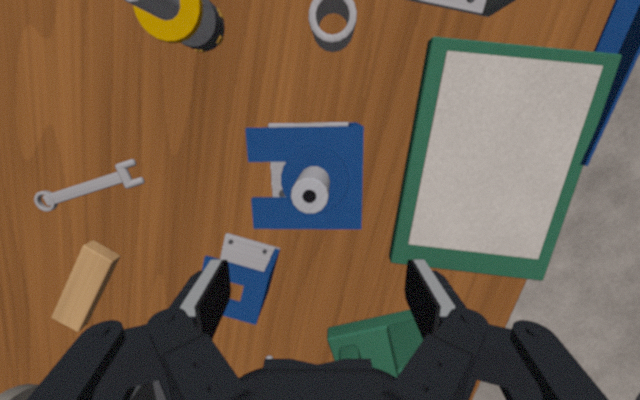

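View pics/scene11.png

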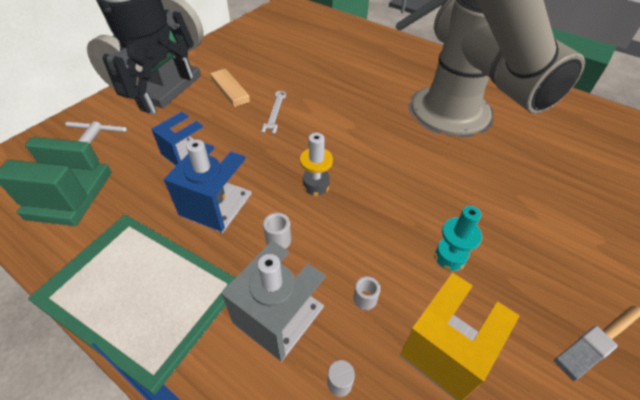

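It hangs upright in the right fork. The wrist view puts its shank at fork x ≈ 8 (home is 10), which is within calibration doubt. I'll measure it against the fork's own edges in the same picture.

```bash
python3 - <<'E'
from h import *
from scipy.spatial.transform import Rotation as R
c=imaging.read_camera('wrist'); im=c['pixels']; hsv=cv2.cvtColor(im,cv2.COLOR_RGB2HSV)
m=((hsv[:,:,0]>103)&(hsv[:,:,0]<125)&(hsv[:,:,1]>120)&(hsv[:,:,2]>105)).astype(np.uint8)
m[:115]=0;m[232:]=0;m[:,:240]=0;m[:,368:]=0
k=max(cv2.findContours(m,0,2)[0],key=cv2.contourArea); a=cv2.approxPolyDP(k,2,True)[:,0]
F=lambda p:(R.from_euler('z',-.203).as_matrix()@(p-np.array([626.5,-270.5,0])))[:2].round(1).tolist()
for p in a: print(p.tolist(),F(onz(c,*p,115)))
cv2.imwrite('pics/w12.png',cv2.resize(im[110:240,235:375],None,fx=4.5,fy=4.5,interpolation=2)[:,:,::-1])
t=imaging.read_camera('top'); cv2.imwrite('pics/t12.png',cv2.resize(t['pixels'][100:220,340:460],None,fx=4.5,fy=4.5,interpolation=2)[:,:,::-1])
E
```

```text
[363, 128] [55.5, 53.0]
[352, 124] [44.6, 56.9]
[353, 126] [45.7, 55.0]
[348, 128] [40.8, 53.0]
[248, 129] [-59.7, 52.1]
[249, 161] [-60.9, 19.6]
[287, 162] [-21.1, 18.8]
[283, 173] [-25.6, 7.3]
[286, 198] [-23.3, -19.8]
[254, 199] [-58.1, -21.5]
[255, 228] [-59.0, -54.9]
[361, 229] [57.5, -53.5]
```

View pics/w12.png

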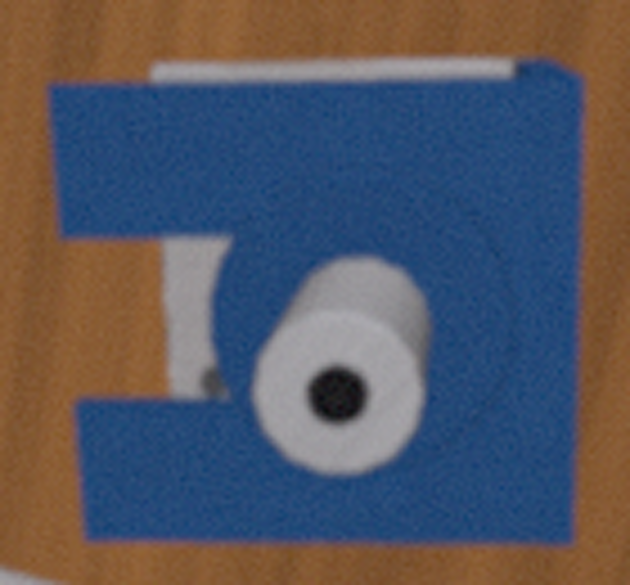

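View pics/t12.png

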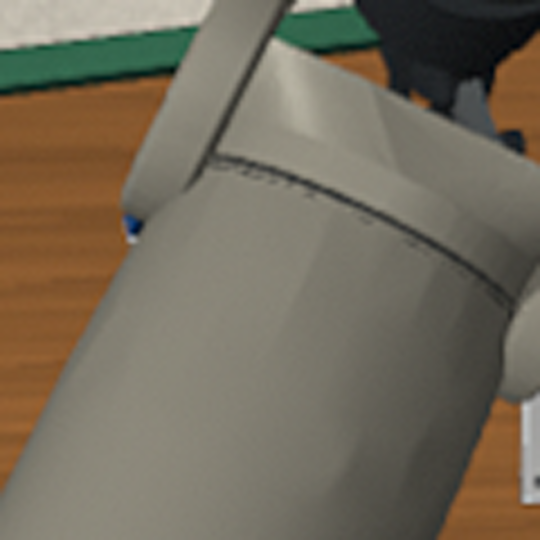

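Measured against the fork's own edges (−59.5…57 for ±60), the collar front is at −25.6 (ideal −25). That puts the cutter within about 1 mm of home. I'll clear the arm for an independent top view.

```bash
python3 -m handwheel '[{"offset":[0,2,-1],"roll":0,"hand":100},{"offset":[-1,3.5,0],"roll":0,"hand":100},{"offset":[-2,3.5,0],"roll":0,"hand":100},{"offset":[-2,3.5,0],"roll":0,"hand":100},{"offset":[-2,3.5,0],"roll":0,"hand":100},{"offset":[-2,3.5,0],"roll":0,"hand":100},{"offset":[-2,2,0],"roll":0,"hand":100},{"offset":[0,0,0],"roll":0,"hand":100},{"offset":[0,0,0],"roll":0,"hand":100}]'
python3 - <<'E'
from h import *
t=imaging.read_camera('top'); save(t,'top13.png')
from scipy.spatial.transform import Rotation as R
hsv=cv2.cvtColor(t['pixels'],cv2.COLOR_RGB2HSV)
m=((hsv[:,:,0]>18)&(hsv[:,:,0]<32)&(hsv[:,:,1]>150)&(hsv[:,:,2]>120)).astype(np.uint8);m[:,:300]=0
n,l,s,ce=cv2.connectedComponentsWithStats(m)
for i in range(1,n):
    if s[i,4]>40: print('yellow',s[i],ce[i],onz(t,*ce[i],88).round(1))
print([np.round(proj(t,np.array([626.5,-270.5,0])+R.from_euler('z',.203).apply([10,0,z])),1) for z in (125,182)])
cv2.imwrite('pics/t13.png',cv2.resize(t['pixels'][100:220,340:460],None,fx=4.5,fy=4.5,interpolation=2)[:,:,::-1])
E
```

```text
t: 15.22
tool_pos: [578.3, -509.7, 253.1]
eef_rot: [-3.068, 0.087, 0.208]
ft_force: [0.8, 0.3, -0.1]
width: 85.2
yellow [324 224  17  28 244] [330.43032787 236.12295082] [ 461.9 -109.1   88. ]
[array([403.2, 150.6]), array([408.2, 143.9])]
```

View pics/t13.png

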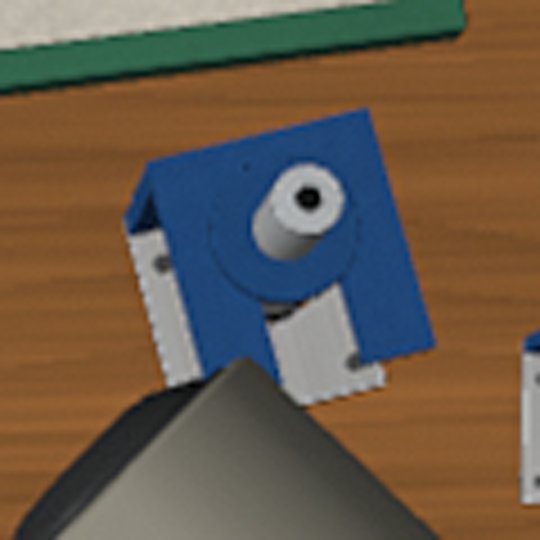

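The top view puts the shank hole at (408.7,143.8), with home predicted at (408.2,143.9), so it is fully home and upright. The arm hides part of the yellow collar, but its visible edges (324,224) are within 1 px of where they were before (323,224).

```bash
python3 - <<'E'
from h import *
o=robot.get_obs(); print(o['t'],o['ft_force'].round(1)); print(robot.finish_job())
E
```

```text
15.2667 [-0.2 -1.7 -1. ]
the job is handed in; nothing more can be done
None
```

The blue-collared cutter now hangs upright by its collar in the full-size blue fork, and I handed the job in at 15.3 s. I gripped it by the shank, lifted it over the yellow cutter and slid its neck in through the open front. I felt about 8 N at the closed end, then lowered it, let go and moved the arm clear.

**Position:** The last top view put the shank within about 1 px (roughly 1–2 mm) of the home point. The wrist view read 1–2 mm short of home, which is within the calibration error, so I did not nudge it further.

**Tilt:** The tool picked up a tilt of about 4° while carrying, and I could not correct it. The cutter was therefore let go slightly tilted and levelled itself on the plate.

**Yellow cutter:** It was unmoved in the last scene view. In the last top view the arm partly covered it, but its visible edges were within 1 px of before.

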